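Clear the steriliser door, snap it shut and start it

TASK

The oil bottle and the steel shaker are standing in the way of the steriliser's door: set both down upright in the free part of the green basket. Then swing the door shut until its roller catch snaps home, and press the green touch key on top with closed fingertips, holding a firm but not hard press for half a second. Do not press the other two keys, do not drop or topple the bottle or shaker, and leave everything else where it is.

Things in the scene. Friction and masses are not known exactly. Their poses are not given: they have to be found in the camera images.
- steriliser: White countertop cabinet, 240 deep (its x) x 260 wide (its y) x 170 mm tall, fixed to the counter. Origin: centre of its underside; x points from its front to its back, y to its left as seen from the front, z up. Its door closes the front, at x = -120 mm. A black key strip lies on its roof along the front edge.
- door (a joint): Door angle, rad: 0 shut, 1.25 to 1.5 at the start, grows as it opens towards the front. Upright hinge at the cabinet's left (+y) front edge; it stays where it is left. A sprung roller catch resists from about 0.07 rad (some 8 N at the free edge), gives way at about 0.03 rad, then pulls the door in to 0 and holds it.
- door_hinge (a point): On the hinge axis, level with the door's top edge (162 mm above the counter). It lies in the plane of the door's INNER face, at x = -120, y = +125 mm of the steriliser. With the door's angle a, the door points from here along (-sin a, -cos a) in the steriliser's x, y, and its outer face looks along (-cos a, sin a).
- door_push (a point): Point on the door's outer face for pushing, 170 mm from the hinge, 40 mm below its top edge; y axis towards the hinge, x axis into the door. The door: white panel with a window, 250 wide x 154 tall x 15 mm thick, top edge 162 mm above the counter. A vertical grip strip 12 mm proud runs 227 to 241 mm from the hinge; the rest of the outer face is flat.
- start_key: Green flat membrane key, 32 x 32 mm, middle of three in a row along the steriliser's y at 50 mm pitch; 3 mm proud of the black strip, pressed straight down. Origin: centre of its underside; axes as the steriliser's. Registers when fingers press it with over 5 N for 0.3 s; 3.5 N per mm, travel ends after 2.5 mm; more than 30 N breaks it.
- start_key_top (a point): Centre of the green key's top face, 175 mm above the counter, at x = -84, y = -10 mm of the steriliser.
- mode_key: Grey key, same size, at y = -60 mm of the steriliser (right of the green one seen from the front); must not be pressed.
- stop_key: Red key, same size, at y = +40 mm of the steriliser; must not be pressed.
- oil: Amber glass oil bottle, 215 mm tall, 0.4 kg, body 58 mm across up to 125 mm high, then tapering to a neck 28 mm across from 160 to 190 mm high, and a 32 mm wide cap from there to the top. Origin: centre of its underside, z up.
- shaker: Straight steel shaker, 54 mm across up to 200 mm high, domed to 210 mm, 0.3 kg. Origin: centre of its underside, z up. Bottle and shaker stand in the swing of the door, either one in either place.
- basket: Open green basket with slatted walls, fixed: 280 (its x) x 240 (its y) x 80 mm tall outside, walls and floor 5 mm. Origin: centre of its underside. Two foil-wrapped rolls lie in its -y half; the free part is y from about 0 to +115 mm over the whole length in x.
- foil_a: Foil-wrapped roll, 170 x 42 x 40 mm, lying along the basket's x near its -y wall. Origin: centre of its underside. Leave alone.
- foil_b: The same, next to it, nearer the basket's middle. Leave alone.
- tub: Small steel bowl, 72 mm across, 50 mm tall, standing near the bottle and shaker, outside the door's swing. Origin: centre of its underside. Leave alone.
- flask: Dark steel flask, 64 mm across, 220 mm tall, standing beside the steriliser's right (-y) side. Origin: centre of its underside. Leave alone.
- mug: White mug, 76 mm across, 85 mm tall, standing left (+y) of the steriliser and its open door. Origin: centre of its underside. Leave alone.
- jar: Glass jar with red lid, 70 mm across, 100 mm tall, standing between the flask and the stock pot. Origin: centre of its underside. Leave alone.
There are look-alikes about, which are no part of the job. What is shaped like the oil but yellow is not meant. Leave any yellow look-alike of the shaker alone.

How it is judged:
On the way, in this order (a step that is already met when the one before it is completed fails the run):
1. bottle and shaker stand upright on the basket's floor (x of oil in the frame of basket between -0.125 and 0.125 m and y of oil in the frame of basket between -0.105 and 0.105 m and z of each of oil, shaker in the frame of basket below 0.02 m and angle between each of oil, shaker's own z axis and vertical below 0.15 rad and linear speed of each of oil, shaker below 0.05 m/s and x of shaker in the frame of basket between -0.125 and 0.125 m and y of shaker in the frame of basket between -0.105 and 0.105 m), for 0.2 s.
2. the door is shut on its catch (value of joint door below 0.025 rad), for 0.3 s.
3. the green key is pressed by the fingers with over 5 N for 0.3 s, with the door shut (contact force between start_key and the fingers above 5 N and value of joint door below 0.025 rad), for 0.3 s.
At the end, for the whole second after the job is handed in: Oil bottle and shaker stand upright (within 0.15 rad) and at rest on the floor of the green basket, inside its walls; the door is shut (under 0.025 rad) on its catch; the green key has been pressed with over 5 N for 0.3 s after that and let go (all of step 1 and value of joint door below 0.025 rad); the robot touches nothing.
It fails at once if oil bottle or shaker tipped by more than 0.5 rad (angle between any of oil, shaker's own z axis and vertical above 0.5 rad).
It fails at once if oil bottle or shaker dropped (faster than 0.45 m/s with no finger touching it) ((linear speed of oil above 0.45 m/s and contact force between oil and the fingers below 0.01 N) or (linear speed of shaker above 0.45 m/s and contact force between shaker and the fingers below 0.01 N)).
It fails at once if the grey or the red key pressed (over 2 N) (contact force between any of mode_key, stop_key and anything else above 2 N).
It fails at once if the green key pressed too hard (over 30 N) (contact force between start_key and anything else above 30 N).
It fails at once if another thing (foil rolls, bowl, flask, mug, jar) moved by more than 40 mm or toppled (distance of any of foil_a, foil_b, tub, flask, mug, jar from where it was at the start of the episode above 0.04 m or angle between any of foil_a, foil_b, tub, flask, mug, jar's own z axis and vertical above 0.5 rad).
It also fails if it takes over 72 s, if anything falls off the work surface, if the arm or the gripper's body presses on something with over 40 N, if the wrist force passes 120 N, or if a joint passes its speed limit or range.

ROBOT

A 6-joint arm with a two-finger parallel gripper is mounted at the origin on the work surface. World frame = base frame: x ahead of the robot, y to its left, z up, the work surface at z = 0. Lengths are in m, angles in rad, forces in N, time in s.
With the tool pointing down it reaches from about 0.3 to 0.775 m from the base axis. Payload 14.6 kg.
Tool frame: the origin (TCP) lies on the centre line of the jaws, within the pads' length; the fingertips stand 19 mm ahead of it and the grasp point (between the pads) is the TCP; z points along the fingers, y is the direction in which the jaws open and shut (so a half turn about z gives the same grasp; the last joint's range is limited). The gripper opens to 94 mm and grips with 3 to 60 N. Pads are 16 mm wide; open, the fingers measure 119 mm over their backs; the gripper's body (75 mm by 177 mm) begins 78 mm behind the grasp point.
Start: joints at [-1.271, 0.3, 1.521, -0, 1.321, -0.067], TCP at [0.197, -0.513, 0.224] pointing down, gripper open.
Joint ranges: [-3.03, 3.03], [-0.79, 2.21], [0.23, 2.52], [-1.04, 4.18], [0, 3.07], [-2.55, 2.55]. Speed limits (rad/s): [2.22, 2.22, 2.57, 3.14, 3.14, 3.14].

INTERFACE

Orientations are given as [roll, pitch, yaw] about the fixed x, y, z axes, in that order (R = Rz(yaw) Ry(pitch) Rx(roll)).
In Python, from station import ctrl gives the robot as it stands. The module is installed in compiled form; this text tells all that it offers.
- The arm moves only by the shell command python3 -m creep 'ROWS' [FORCE]. ROWS is a JSON object of lists of equal length, an entry for each row: "translation": the shift along the world's x, y, z in mm, a list of three; "yaw": the turn about the world's z in rad; "gripper": the closure in counts, from 0 (fully open) to 255 (shut). A call has 1 to 5 rows; each row is the pose to reach, as a shift and turn from the pose measured when the call began; what a row does not reach only later rows make up. A row lasts 1/12 s, in which the tool goes at most 41.7 mm and 7.16 degrees, less where a joint would pass 70% of its speed; a pose out of reach is approached as far as the arm can. A call with a gripper value outside its range is refused whole. The fingers move at their own pace and stop on an object; FORCE is the grip in N (left out, the last holds). Time passes only in rows, so rows that repeat a pose let the fingers close. It gives the time, the measured TCP pose, the force and the opening at its end, in the units of the state.
- ctrl.get_obs(): the state, without advancing time (a new reading comes with each control period).
- ctrl.camera(name): name is "scene" or "top"; returns a dict with "pixels" (384x512x3 uint8, red, green, blue), "depth" (384x512 float32, m along the optical axis (not along the pixel's ray), 0 where there is no reading), "fx", "fy", "cx", "cy" (pixels), "dist" ([k1, k2, p1, p2, k3] as OpenCV has them; the pictures are not rectified), "R" (3x3) and "t" (3): a world point X has camera coordinates R X + t. Camera axes: x right, y down, z forward; pixel columns grow to the right and rows downward; lengths in m; the calibration is good to about 2 mm. A picture is of the moment at which its call begins.
- ctrl.hand_in(): hands the job in, once; it reports no verdict.
The state is a dict: "time_s": time; "qpos": joint angles; "joint_vel": joint speeds; "tau": joint torques, N m; "ee_pos": TCP position; "eef_rot": TCP orientation; "force": force on the tool from outside, world axes, zero at the start; "moment": the same for the moment, N m; "grip_width": finger opening in m.
Only numpy, scipy, OpenCV 4.12 (cv2) and the standard library are available. Lean on these libraries where they do the work, as an engineer would, in place of code of your own. Each camera call takes 0.05 s, during which the arm holds its last target. There are 200 camera calls.

## Working session

There is one attempt and no reset: what is moved stays moved. The work goes in short steps, Python scripts to look and compute and a shell command to move; the robot and the scene stay as the last step left them, time stands still between calls to the robot, and variables do not carry over. Pictures are saved under pics/ and viewed, about 8 in all and at most 12, crops included, and the job is handed in when it is done.

```bash
mkdir -p pics
cat > h.py <<'E'
import numpy as np, cv2
from station import ctrl
def cam(n): return ctrl.camera(n)
def world(c):
    "per-pixel world points from depth"
    h,w=c["depth"].shape
    K=np.array([[c["fx"],0,c["cx"]],[0,c["fy"],c["cy"]],[0,0,1]])
    u,v=np.meshgrid(np.arange(w),np.arange(h))
    p=cv2.undistortPoints(np.stack([u,v],-1).reshape(-1,1,2).astype(np.float64),K,np.array(c["dist"],float)).reshape(h,w,2)
    z=c["depth"]
    P=np.stack([p[...,0]*z,p[...,1]*z,z],-1)
    W=(P-np.array(c["t"]))@np.array(c["R"])
    W[z<=0]=np.nan
    return W
def save(c,n): cv2.imwrite("pics/"+n,c["pixels"][...,::-1])
E
python3 - <<'E'
from h import *
for n in("top","scene"):
    c=cam(n); save(c,n+"0.png"); np.savez(n+"0.npz",W=world(c),px=c["pixels"])
    print(n,-np.array(c["R"]).T@c["t"],c["fx"],(c["depth"]>0).mean())
o=ctrl.get_obs(); print({k:np.round(v,3) for k,v in o.items()})
E
```

```text
top [0.44729986 0.00423517 1.37131144] 359.340762171468 0.9962361653645834
scene [1.26582514 0.67308087 1.04891141] 411.9237074602392 0.9959055582682291
{'time_s': np.float64(0.1), 'qpos': array([-1.271,  0.3  ,  1.522,  0.   ,  1.321, -0.067]), 'joint_vel': array([ 0.   , -0.001, -0.002,  0.   , -0.   , -0.   ]), 'tau': array([ 2.0000e-03, -5.3265e+01, -3.5329e+01,  7.1000e-02,  2.3000e-02,
       -0.0000e+00]), 'ee_pos': array([ 0.197, -0.513,  0.224]), 'eef_rot': array([-3.141, -0.   ,  0.367]), 'force': array([-0.148,  0.052,  0.679]), 'moment': array([ 0.031, -0.03 , -0.023]), 'grip_width': np.float64(0.094)}
```

View pics/top0.png

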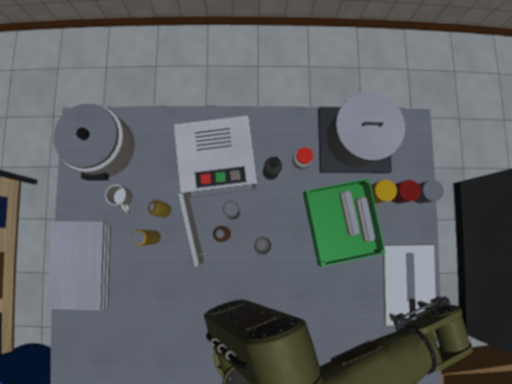

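View pics/scene0.png

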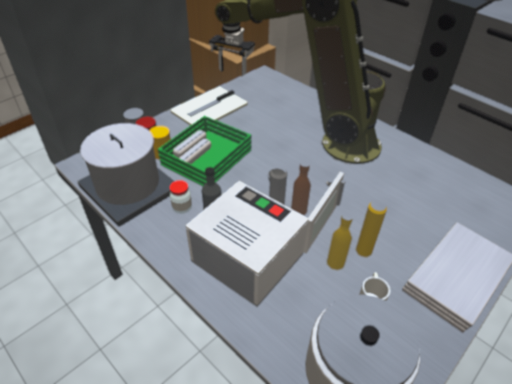

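The top view shows the steriliser around (215,155), with its door at (190,230). The oil is at (221,233), the shaker at (232,210), the bowl probably at (263,245) and the basket at (343,222). The yellow look-alikes are left of the door at (159,209) and (147,237). Next I'll measure these positions.

```bash
python3 - <<'E'
from h import *
T=np.load("top0.npz");W=T["W"];px=T["px"]
hsv=cv2.cvtColor(px,cv2.COLOR_RGB2HSV)
def comp(m,mn=15):
    n,l,s,c=cv2.connectedComponentsWithStats(m.astype(np.uint8))
    for i in range(1,n):
        if s[i,4]>=mn:
            q=W[l==i]; print("  px",c[i].round(),s[i,4],"med",np.nanmedian(q,0).round(3),"min",np.nanmin(q,0).round(3),"max",np.nanmax(q,0).round(3))
z=W[...,2]; roi=np.zeros(z.shape,bool); roi[100:280,110:400]=1
for nm,lo,hi in(("roof",.163,.19),("z>.185",.185,.3),("bowl rim",.035,.06)):
    print(nm); comp(roi&(z>lo)&(z<hi))
print("door top"); m=roi&(z>.145)&(z<.175)&(W[...,0]<.47)&(W[...,1]>.1); comp(m)
g=(hsv[...,0]>45)&(hsv[...,0]<80)&(hsv[...,1]>120)
print("green"); comp(g&roi)
print("red"); comp(((hsv[...,0]<8)|(hsv[...,0]>172))&(hsv[...,1]>140)&roi)
# rects
q=W[roi&(z>.163)&(z<.19)&(W[...,0]>.45)&(W[...,1]>-.1)&(W[...,1]<.35)][:,:2]
print("steri",cv2.minAreaRect((q*1000).astype(np.float32)))
q=W[g&roi&(z>.06)&(z<.1)][:,:2]; print("basket",cv2.minAreaRect((q*1000).astype(np.float32)))
q=W[m][:,:2]; print("door",cv2.minAreaRect((q*1000).astype(np.float32)))
# rows of scene cam for shaker/oil
S=np.load("scene0.npz");Ws=S["W"]
for nm,(y0,y1,x0,x1) in dict(sh=(165,215,265,288),oil=(160,225,288,314)).items():
    q=Ws[y0:y1,x0:x1].reshape(-1,3); q=q[(q[:,2]>.08)&(q[:,0]<.5)&(q[:,2]<.23)]
    for a in np.arange(.08,.23,.02):
        r=q[(q[:,2]>a)&(q[:,2]<a+.02)]
        if len(r)>3: print(nm,a.round(2),len(r),np.median(r,0).round(3),r.min(0).round(3),r.max(0).round(3))
E
python3 - <<'E'
import cv2
i=cv2.imread("pics/top0.png")[100:280,110:400]
cv2.imwrite("pics/crop1.png",cv2.resize(i,None,fx=2.7,fy=2.7,interpolation=cv2.INTER_CUBIC))
E
```

```text
roof
  px [114. 135.] 204 med [0.778 0.458 0.185] min [0.709 0.446 0.163] max [0.863 0.479 0.19 ]
  px [214. 154.] 5240 med [0.714 0.112 0.171] min [ 0.583 -0.03   0.163] max [0.85  0.254 0.182]
  px [346. 146.] 134 med [ 0.736 -0.33   0.175] min [ 0.695 -0.44   0.163] max [ 0.843 -0.302  0.189]
  px [272. 166.] 21 med [ 0.671 -0.085  0.171] min [ 0.667 -0.098  0.163] max [ 0.681 -0.075  0.19 ]
  px [186. 221.] 29 med [0.486 0.205 0.165] min [0.463 0.197 0.163] max [0.513 0.215 0.168]
  px [189. 232.] 17 med [0.449 0.194 0.164] min [0.439 0.187 0.163] max [0.46  0.201 0.166]
  px [147. 237.] 32 med [0.432 0.331 0.175] min [0.409 0.328 0.164] max [0.455 0.343 0.186]
  px [193. 252.] 26 med [0.383 0.179 0.165] min [0.367 0.169 0.163] max [0.406 0.186 0.167]
z>.185
  px [369. 128.] 3336 med [ 0.801 -0.411  0.208] min [ 0.691 -0.522  0.185] max [ 0.901 -0.298  0.237]
  px [112. 132.] 174 med [0.785 0.462 0.19 ] min [0.721 0.446 0.185] max [0.852 0.474 0.196]
  px [274. 161.] 70 med [ 0.68  -0.089  0.22 ] min [ 0.667 -0.103  0.185] max [ 0.694 -0.075  0.227]
  px [231. 209.] 72 med [0.521
[... 2343 characters left out ...]
69787597656, -357.7221374511719), (274.9532470703125, 245.38455200195312), 10.893508911132812)
door ((409.581298828125, 226.2720184326172), (245.16639709472656, 126.76361846923828), 83.92904663085938)
oil 0.08 73 [0.465 0.109 0.09 ] [0.433 0.074 0.08 ] [0.475 0.122 0.099]
oil 0.1 78 [0.466 0.108 0.11 ] [0.431 0.069 0.1  ] [0.475 0.122 0.12 ]
oil 0.12 108 [0.463 0.106 0.131] [0.426 0.063 0.12 ] [0.477 0.12  0.14 ]
oil 0.14 81 [0.456 0.102 0.149] [0.43  0.074 0.141] [0.469 0.115 0.16 ]
oil 0.16 43 [0.454 0.099 0.169] [0.44 0.08 0.16] [0.46  0.108 0.18 ]
oil 0.18 38 [0.454 0.102 0.191] [0.437 0.081 0.18 ] [0.46  0.108 0.2  ]
oil 0.2 38 [0.456 0.101 0.208] [0.438 0.084 0.2  ] [0.461 0.109 0.217]
```

View pics/crop1.png

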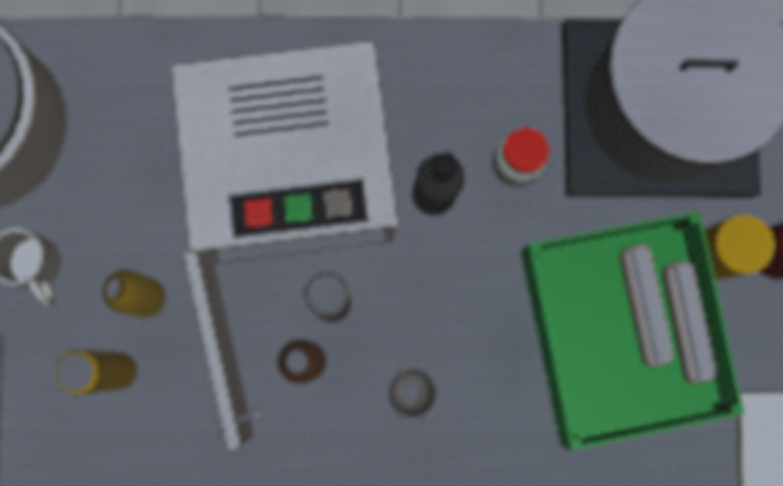

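The crop matches: oil cap at crop (297,361), shaker at (327,296), bowl at (411,391), basket free half on its left. I'll refine the oil, shaker, door and cabinet positions once, then move.

Run:
```python
from h import *
from scipy.optimize import least_squares
W=np.load("top0.npz")["W"]; Ws=np.load("scene0.npz")["W"]
A=np.vstack([W.reshape(-1,3),Ws.reshape(-1,3)]); src=np.r_[np.zeros(W.size//3),np.ones(Ws.size//3)]
ok=~np.isnan(A[:,0]); A=A[ok];src=src[ok]
def circ(c0,r,zl,zh,R=.045):
    d=np.hypot(*(A[:,:2]-c0).T); 
    for s in(0,1):
        q=A[(src==s)&(d<R)&(A[:,2]>zl)&(A[:,2]<zh)][:,:2]
        if len(q)<6: print(s,"few");continue
        f=least_squares(lambda c:np.hypot(*(q-c).T)-r,c0,loss="soft_l1",f_scale=.003)
        print(s,len(q),f.x.round(4),"rms",np.sqrt(np.mean(f.fun**2)).round(4))
print("oil body");circ([.446,.093],.029,.03,.12)
print("oil cap");circ([.446,.093],.016,.192,.212)
print("shaker");circ([.523,.052],.027,.03,.195)
d=(np.hypot(*(A[:,:2]-[.523,.052]).T)<.04)&(A[:,2]>.2)
for s in(0,1):
    q=A[d&(src==s)]; print("sh top",s,len(q),((q.min(0)+q.max(0))/2)[:2].round(3),q.mean(0).round(3)) if len(q) else 0
d=(np.hypot(*(A[:,:2]-[.446,.093]).T)<.03)&(A[:,2]>.21)
for s in(0,1):
    q=A[d&(src==s)]; print("oil top",s,len(q),q.mean(0).round(3)) if len(q) else 0
# roof
for s,w in((0,W),(1,Ws)):
    m=(w[...,2]>.164)&(w[...,2]<.18)&(w[...,0]>.57)&(w[...,0]<.9)&(w[...,1]>-.06)&(w[...,1]<.28)
    m=cv2.morphologyEx(m.astype(np.uint8),cv2.MORPH_OPEN,np.ones((5,5)))>0
    q=(w[m][:,:2]*1000).astype(np.float32); print("roof",s,cv2.minAreaRect(q))
    m=(w[...,2]>.155)&(w[...,2]<.168)&(w[...,0]>.32)&(w[...,0]<.57)&(w[...,1]>.14)&(w[...,1]<.25)
    q=w[m][:,:2]
    if len(q)>20:
        l=cv2.fitLine((q*1000).astype(np.float32),cv2.DIST_HUBER,0,.01,.01).ravel(); print("door",s,len(q),l.round(3),q[q[:,0]<q[:,0].min()+.01].mean(0).round(3), "xmin/max",q[:,0].min().round(3),q[:,0].max().round(3))
S=np.load("scene0.npz");h=cv2.cvtColor(S["px"],cv2.COLOR_RGB2HSV)
g=(h[...,0]>45)&(h[...,0]<80)&(h[...,1]>120)&(Ws[...,2]>.165)&(Ws[...,2]<.185);print("green key scene",np.nanmean(Ws[g],0).round(4))
```

```text
oil body
0 15 [0.4435 0.0917] rms 0.0001
1 326 [0.4435 0.0918] rms 0.0016
oil cap
0 few
1 47 [0.4431 0.0916] rms 0.0015
shaker
0 33 [0.5251 0.0549] rms 0.0002
1 366 [0.5241 0.0548] rms 0.0015
sh top 0 60 [0.525 0.054] [0.524 0.053 0.206]
sh top 1 67 [0.531 0.058] [0.538 0.066 0.205]
oil top 0 1 [0.437 0.077 0.212]
oil top 1 14 [0.454 0.098 0.213]
roof 0 ((716.7124633789062, 112.85627746582031), (241.96351623535156, 261.4895324707031), 7.042023181915283)
door 0 333 [9.7000e-01 2.4200e-01 4.5241e+02 1.9649e+02] [0.345 0.17 ] xmin/max 0.34 0.568
roof 1 ((716.4475708007812, 112.65754699707031), (243.54107666015625, 262.93194580078125), 7.08404016494751)
door 1 292 [9.71000e-01 2.39000e-01 4.60260e+02 2.01066e+02] [0.341 0.173] xmin/max 0.335 0.569
green key scene [0.6356 0.0928 0.1751]
```

```bash
python3 -m creep '{"translation":[[8,20,15],[20,50,30],[34,82,45],[47,115,50],[60,148,50]],"yaw":[-0.05,-0.1,-0.17,-0.17,-0.17],"gripper":[0,0,0,0,0]}' 15
python3 -m creep '{"translation":[[13,33,0],[26,65,0],[40,98,0],[53,130,0],[66,162,0]],"yaw":[0,0,0,0,0],"gripper":[0,0,0,0,0]}'
python3 -m creep '{"translation":[[13,33,0],[26,65,0],[40,98,0],[53,130,0],[60,145,0]],"yaw":[0,0,0,0,0],"gripper":[0,0,0,0,0]}'
```

```text
time_s: 0.52
ee_pos: [0.2576, -0.364, 0.275]
eef_rot: [3.141, -0.001, 0.196]
force: [1.7, -1.3, 0.1]
grip_width: 0.0939
time_s: 0.93
ee_pos: [0.3237, -0.2003, 0.2749]
eef_rot: [3.141, -0.001, 0.196]
force: [0.8, -0.2, 0.2]
grip_width: 0.094
time_s: 1.35
ee_pos: [0.3842, -0.0524, 0.2748]
eef_rot: [3.141, -0.001, 0.197]
force: [-0.5, -0.2, -0.2]
grip_width: 0.094
```

```bash
python3 -m creep '{"translation":[[12,30,0],[25,61,0],[38,92,0],[50,122,0],[59,144,0]],"yaw":[0,0,0,0,0],"gripper":[0,0,0,0,0]}'
python3 -m creep '{"translation":[[0,0,0],[0,0,-24],[0,0,-48],[0,0,-72],[0,0,-97]],"yaw":[0,0,0,0,0],"gripper":[0,0,0,0,0]}'
python3 -m creep '{"translation":[[0,0,0],[0,0,0],[0,0,0],[0,0,0],[0,0,0]],"yaw":[0,0,0,0,0],"gripper":[150,200,255,255,255]}' 25
python3 -m creep '{"translation":[[0,0,0],[0,0,0],[0,0,0],[0,0,0],[0,0,0]],"yaw":[0,0,0,0,0],"gripper":[255,255,255,255,255]}'
```

```text
time_s: 1.77
ee_pos: [0.4435, 0.0939, 0.2745]
eef_rot: [-3.141, -0.0, 0.199]
force: [-0.4, -0.2, -0.3]
grip_width: 0.0941
time_s: 2.18
ee_pos: [0.4431, 0.0935, 0.1765]
eef_rot: [3.142, -0.0, 0.198]
force: [1.1, 0.1, 0.4]
grip_width: 0.0937
time_s: 2.6
ee_pos: [0.4436, 0.0934, 0.1778]
eef_rot: [3.141, -0.003, 0.198]
force: [0.5, -0.6, 0.2]
grip_width: 0.064
time_s: 3.02
ee_pos: [0.4437, 0.0934, 0.1779]
eef_rot: [3.141, -0.003, 0.198]
force: [1.3, -1.9, 2.1]
grip_width: 0.0315
```

```bash
python3 -m creep '{"translation":[[0,0,0],[0,0,0],[0,0,5],[0,0,15],[0,0,30]],"yaw":[0,0,0,0,0],"gripper":[255,255,255,255,255]}'
python3 -m creep '{"translation":[[0,0,18],[0,0,36],[0,0,54],[0,0,72],[0,0,80]],"yaw":[0,0,0,0,0],"gripper":[255,255,255,255,255]}'
python3 -m creep '{"translation":[[-1,-8,0],[-2,-22,0],[-3,-40,0],[-4,-60,0],[-6,-80,0]],"yaw":[0,0,0,0,0],"gripper":[255,255,255,255,255]}'
python3 -m creep '{"translation":[[-1,-20,0],[-3,-40,0],[-4,-60,0],[-6,-80,0],[-7,-100,0]],"yaw":[0,0,0,0,0],"gripper":[255,255,255,255,255]}'
python3 -m creep '{"translation":[[-1,-20,0],[-3,-40,0],[-4,-60,0],[-6,-80,0],[-7,-100,0]],"yaw":[0,0,0,0,0],"gripper":[255,255,255,255,255]}'
```

```text
time_s: 3.43
ee_pos: [0.4431, 0.0934, 0.2079]
eef_rot: [-3.142, -0.0, 0.198]
force: [-0.4, 0.0, -3.6]
grip_width: 0.0313
time_s: 3.85
ee_pos: [0.4434, 0.0936, 0.2907]
eef_rot: [-3.142, -0.003, 0.199]
force: [0.5, -0.3, -3.0]
grip_width: 0.0313
time_s: 4.27
ee_pos: [0.4369, 0.0124, 0.2899]
eef_rot: [-3.141, -0.002, 0.199]
force: [0.1, 0.1, -2.9]
grip_width: 0.0314
time_s: 4.68
ee_pos: [0.4291, -0.0889, 0.2891]
eef_rot: [-3.141, -0.001, 0.199]
force: [1.0, 0.6, -4.1]
grip_width: 0.0315
time_s: 5.1
ee_pos: [0.4212, -0.1901, 0.2883]
eef_rot: [-3.14, 0.0, 0.199]
force: [0.6, 0.6, -2.6]
grip_width: 0.0317
```

```bash
python3 -m creep '{"translation":[[-1,-25,0],[-3,-55,0],[-4,-85,0],[-6,-110,0],[-7,-126,0]],"yaw":[0,0,0,0,0],"gripper":[255,255,255,255,255]}'
python3 -m creep '{"translation":[[0,0,0],[0,0,-10],[0,0,-28],[0,0,-46],[0,0,-60]],"yaw":[0,0,0,0,0],"gripper":[255,255,255,255,255]}'
python3 -m creep '{"translation":[[0,0,-10],[0,0,-20],[0,0,-28],[0,0,-34],[0,0,-38]],"yaw":[0,0,0,0,0],"gripper":[255,255,255,255,255]}'
python3 - <<'E'
from h import *
c=cam("scene"); i=c["pixels"][80:260,100:400,::-1]; cv2.imwrite("pics/s2.png",cv2.resize(i,None,fx=2.4,fy=2.4,interpolation=cv2.INTER_CUBIC))
E
```

```text
time_s: 5.52
ee_pos: [0.4131, -0.3184, 0.2872]
eef_rot: [-3.139, 0.001, 0.197]
force: [0.0, -0.1, -5.0]
grip_width: 0.0314
time_s: 5.93
ee_pos: [0.4129, -0.3168, 0.225]
eef_rot: [-3.137, 0.002, 0.198]
force: [0.4, 0.3, -3.2]
grip_width: 0.0308
time_s: 6.35
ee_pos: [0.4129, -0.3164, 0.1864]
eef_rot: [-3.137, 0.002, 0.199]
force: [0.8, -0.8, -3.5]
grip_width: 0.0311
```

View pics/s2.png

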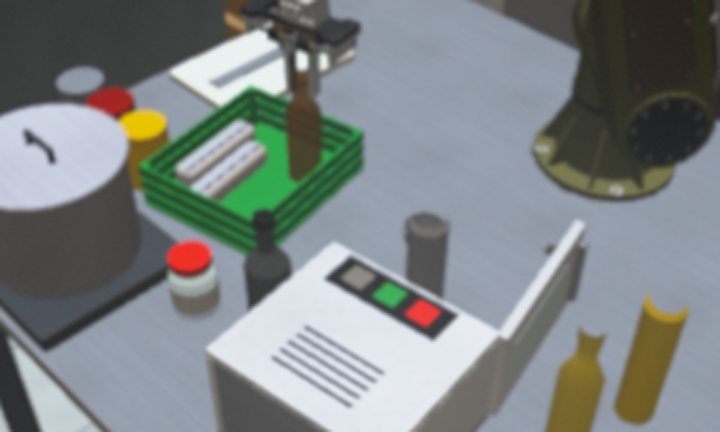

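The bottle hangs upright in the free half of the basket, around crop (305,150). I'll lower it by feel.

```bash
python3 -m creep '{"translation":[[0,0,-1],[0,0,-1.5],[0,0,-2],[0,0,-2.5],[0,0,-2.5]],"yaw":[0,0,0,0,0],"gripper":[255,255,255,255,255]}'
python3 -m creep '{"translation":[[0,0,-0.5],[0,0,-1],[0,0,-1],[0,0,-1],[0,0,-1]],"yaw":[0,0,0,0,0],"gripper":[255,255,255,255,255]}'
```

```text
time_s: 6.82
ee_pos: [0.4128, -0.3165, 0.1836]
eef_rot: [-3.137, 0.002, 0.199]
force: [-0.5, 0.5, -2.9]
grip_width: 0.0311
time_s: 7.23
ee_pos: [0.4128, -0.3166, 0.1827]
eef_rot: [-3.137, 0.002, 0.199]
force: [-0.5, -0.7, -2.3]
grip_width: 0.0319
```

```bash
python3 -m creep '{"translation":[[0,0,-0.5],[0,0,-1],[0,0,-1.5],[0,0,-1.5],[0,0,-1.5]],"yaw":[0,0,0,0,0],"gripper":[255,255,255,255,255]}'
python3 - <<'E'
from h import *
c=cam("scene");W=world(c).reshape(-1,3);q=W[(np.hypot(W[:,0]-.413,W[:,1]+.317)<.04)&(W[:,2]>0)]
print(len(q),q[:,2].min(),np.nanmedian(q[q[:,2]<.05],0))
E
```

```text
time_s: 7.65
ee_pos: [0.4133, -0.317, 0.1826]
eef_rot: [-3.139, 0.001, 0.199]
force: [-1.4, 0.4, 9.7]
grip_width: 0.0319
1323 0.0005286828431481477 [ 0.43580895 -0.30712753  0.02886477]
```

Contact with the floor at +9.7 N. I'll release slowly and go up.

```bash
python3 -m creep '{"translation":[[0,0,0.5],[0,0,0.5],[0,0,0.5],[0,0,0.5],[0,0,0.5]],"yaw":[0,0,0,0,0],"gripper":[120,90,60,30,0]}'
python3 -m creep '{"translation":[[0,0,0],[0,0,0],[0,0,0],[0,0,15],[0,0,40]],"yaw":[0,0,0,0,0],"gripper":[0,0,0,0,0]}'
python3 -m creep '{"translation":[[0,0,20],[0,0,45],[2,12,50],[8,42,50],[16,75,50]],"yaw":[0,0,0,0,0],"gripper":[0,0,0,0,0]}'
```

```text
time_s: 8.12
ee_pos: [0.4132, -0.317, 0.1829]
eef_rot: [-3.139, 0.001, 0.198]
force: [0.6, -0.6, 0.9]
grip_width: 0.0613
time_s: 8.53
ee_pos: [0.4125, -0.3163, 0.2213]
eef_rot: [-3.135, 0.004, 0.198]
force: [-0.8, 0.0, 0.5]
grip_width: 0.093
time_s: 8.95
ee_pos: [0.4282, -0.2406, 0.2709]
eef_rot: [-3.135, 0.004, 0.196]
force: [0.5, -1.0, 0.2]
grip_width: 0.0942
```

```bash
python3 -m creep '{"translation":[[10,30,0],[20,62,0],[31,94,0],[41,126,0],[52,158,0]],"yaw":[0,0,0,0,0],"gripper":[0,0,0,0,0]}'
python3 -m creep '{"translation":[[11,32,0],[21,64,0],[31,96,0],[41,126,0],[44,137,0]],"yaw":[0,0,0,0,0],"gripper":[0,0,0,0,0]}'
python3 - <<'E'
from h import *
c=cam("scene");W=world(c).reshape(-1,3)
q=W[(np.hypot(W[:,0]-.413,W[:,1]+.317)<.045)]
for a in(.03,.06,.09,.17,.2):
    r=q[(q[:,2]>a)&(q[:,2]<a+.02)]; print(a,len(r),np.median(r,0).round(3) if len(r) else "")
print(ctrl.get_obs()["ee_pos"])
E
```

```text
time_s: 9.37
ee_pos: [0.4801, -0.0804, 0.2702]
eef_rot: [-3.135, 0.004, 0.196]
force: [-0.1, -0.5, 0.4]
grip_width: 0.094
time_s: 9.78
ee_pos: [0.5242, 0.0603, 0.2693]
eef_rot: [-3.134, 0.005, 0.199]
force: [-0.5, 0.3, -1.1]
grip_width: 0.0939
0.03 53 [ 0.43  -0.295  0.042]
0.06 58 [ 0.428 -0.296  0.07 ]
0.09 61 [ 0.43  -0.296  0.1  ]
0.17 34 [ 0.42  -0.308  0.179]
0.2 44 [ 0.422 -0.306  0.209]
[0.52417406 0.06023342 0.26929102]
```

The oil stands upright. Next I'll go down on the shaker.

```bash
python3 -m creep '{"translation":[[0,-5,0],[0,-5,-30],[0,-5,-60],[0,-5,-90],[0,-5,-121]],"yaw":[0,0,0,0,0],"gripper":[0,0,0,0,0]}'
python3 -m creep '{"translation":[[0,0,0],[0,0,0],[0,0,0],[0,0,0],[0,0,0]],"yaw":[0,0,0,0,0],"gripper":[120,170,255,255,255]}' 25
python3 -m creep '{"translation":[[0,0,0],[0,0,0],[0,0,4],[0,0,14],[0,0,30]],"yaw":[0,0,0,0,0],"gripper":[255,255,255,255,255]}'
python3 -m creep '{"translation":[[0,0,20],[0,0,40],[0,0,60],[0,0,74],[0,0,80]],"yaw":[0,0,0,0,0],"gripper":[255,255,255,255,255]}'
```

```text
time_s: 10.25
ee_pos: [0.5236, 0.0536, 0.1471]
eef_rot: [-3.134, 0.004, 0.198]
force: [0.8, -0.6, 0.3]
grip_width: 0.0942
time_s: 10.67
ee_pos: [0.5243, 0.0534, 0.1488]
eef_rot: [-3.135, 0.002, 0.198]
force: [-0.4, 0.7, -0.5]
grip_width: 0.0638
time_s: 11.08
ee_pos: [0.5235, 0.0534, 0.1784]
eef_rot: [-3.134, 0.005, 0.198]
force: [0.5, 0.2, -1.9]
grip_width: 0.0537
time_s: 11.5
ee_pos: [0.5238, 0.0535, 0.261]
eef_rot: [-3.135, 0.002, 0.198]
force: [-0.4, 0.3, -3.0]
grip_width: 0.0535
```

```bash
python3 -m creep '{"translation":[[0,-8,0],[1,-22,0],[2,-42,0],[3,-64,0],[4,-86,0]],"yaw":[0,0,0,0,0],"gripper":[255,255,255,255,255]}'
python3 -m creep '{"translation":[[1,-22,0],[2,-46,0],[4,-70,0],[5,-94,0],[6,-118,0]],"yaw":[0,0,0,0,0],"gripper":[255,255,255,255,255]}'
python3 -m creep '{"translation":[[1,-24,0],[2,-48,0],[4,-70,0],[5,-90,0],[6,-110,0]],"yaw":[0,0,0,0,0],"gripper":[255,255,255,255,255]}'
python3 -m creep '{"translation":[[1,-16,0],[2,-26,0],[2,-30,0],[2,-31,-8],[2,-31,-20]],"yaw":[0,0,0,0,0],"gripper":[255,255,255,255,255]}'
```

```text
time_s: 11.92
ee_pos: [0.5274, -0.0337, 0.2601]
eef_rot: [-3.134, 0.003, 0.199]
force: [0.2, 0.0, -3.2]
grip_width: 0.0534
time_s: 12.33
ee_pos: [0.5328, -0.1533, 0.259]
eef_rot: [-3.133, 0.005, 0.199]
force: [0.4, 0.9, -4.1]
grip_width: 0.0534
time_s: 12.75
ee_pos: [0.5381, -0.2649, 0.2578]
eef_rot: [-3.132, 0.007, 0.198]
force: [-0.1, 0.4, -3.1]
grip_width: 0.0534
time_s: 13.17
ee_pos: [0.5403, -0.2956, 0.2378]
eef_rot: [-3.133, 0.005, 0.198]
force: [0.7, 0.5, -3.7]
grip_width: 0.0537
```

```bash
python3 -m creep '{"translation":[[0,0,-18],[0,0,-36],[0,0,-54],[0,0,-70],[0,0,-79]],"yaw":[0,0,0,0,0],"gripper":[255,255,255,255,255]}'
python3 -m creep '{"translation":[[0,0,-1],[0,0,-2],[0,0,-3],[0,0,-3],[0,0,-3]],"yaw":[0,0,0,0,0],"gripper":[255,255,255,255,255]}'
python3 -m creep '{"translation":[[0,0,-0.5],[0,0,-1],[0,0,-1.5],[0,0,-1.5],[0,0,-1.5]],"yaw":[0,0,0,0,0],"gripper":[255,255,255,255,255]}'
```

```text
time_s: 13.58
ee_pos: [0.5395, -0.294, 0.1556]
eef_rot: [-3.13, 0.008, 0.2]
force: [0.3, -0.4, -3.6]
grip_width: 0.054
time_s: 14.0
ee_pos: [0.54, -0.294, 0.1548]
eef_rot: [-3.133, 0.006, 0.2]
force: [-3.2, -0.2, 12.6]
grip_width: 0.0537
time_s: 14.42
ee_pos: [0.5404, -0.2936, 0.1547]
eef_rot: [-3.134, 0.005, 0.201]
force: [-2.0, 1.8, 11.4]
grip_width: 0.0533
```

```bash
python3 -m creep '{"translation":[[0,0,0.5],[0,0,0.5],[0,0,0.5],[0,0,0.5],[0,0,0.5]],"yaw":[0,0,0,0,0],"gripper":[90,70,50,25,0]}'
python3 -m creep '{"translation":[[0,0,0],[0,0,0],[0,0,10],[0,0,35],[0,0,65]],"yaw":[0,0,0,0,0],"gripper":[0,0,0,0,0]}'
python3 -m creep '{"translation":[[0,0,25],[0,0,50],[0,0,65],[-5,20,70],[-12,50,70]],"yaw":[0,0,0,0,0],"gripper":[0,0,0,0,0]}'
python3 - <<'E'
from h import *
c=cam("scene");W=world(c).reshape(-1,3)
for p in([.413,-.317],[.54,-.294]):
  q=W[(np.hypot(W[:,0]-p[0],W[:,1]-p[1])<.045)]
  for a in(.03,.09,.12,.17,.19):
    r=q[(q[:,2]>a)&(q[:,2]<a+.02)]; print(a,len(r),np.median(r,0).round(3) if len(r) else "")
c=cam("top"); i=c["pixels"][100:280,110:400,::-1]; cv2.imwrite("pics/t3.png",cv2.resize(i,None,fx=2.4,fy=2.4,interpolation=cv2.INTER_CUBIC))
E
```

```text
time_s: 14.83
ee_pos: [0.5404, -0.2936, 0.155]
eef_rot: [-3.134, 0.005, 0.201]
force: [-0.6, 0.3, -0.5]
grip_width: 0.0834
time_s: 15.25
ee_pos: [0.5398, -0.2932, 0.2199]
eef_rot: [-3.132, 0.007, 0.201]
force: [0.4, -0.6, 0.2]
grip_width: 0.094
time_s: 15.67
ee_pos: [0.5279, -0.2443, 0.2918]
eef_rot: [-3.134, 0.005, 0.199]
force: [1.0, 0.2, -0.8]
grip_width: 0.0942
0.03 54 [ 0.432 -0.295  0.041]
0.09 64 [ 0.43  -0.297  0.1  ]
0.12 81 [ 0.427 -0.298  0.131]
0.17 14 [ 0.423 -0.315  0.176]
0.19 12 [ 0.425 -0.319  0.201]
0.03 42 [ 0.558 -0.273  0.044]
0.09 65 [ 0.554 -0.27   0.101]
0.12 66 [ 0.553 -0.27   0.129]
0.17 75 [ 0.555 -0.271  0.18 ]
0.19 75 [ 0.556 -0.271  0.201]
```

View pics/t3.png

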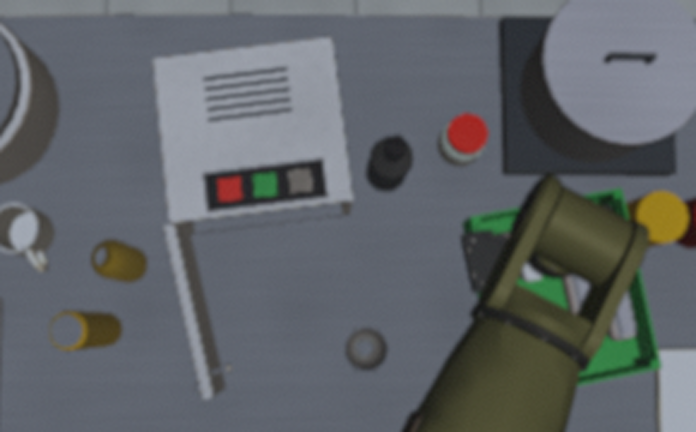

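Bottle and shaker both stand upright. The door swing is free, and the bowl at crop (366,348) is untouched. Next is the push path for the door.

Run:
```python
import numpy as np
th=.1233;R=np.array([[np.cos(th),-np.sin(th)],[np.sin(th),np.cos(th)]])
H=np.array([.7165,.1128])+R@[-.12,.125]; print("H",H)
def p(a,off,r=.18): return H+r*R@[-np.sin(a),-np.cos(a)]+(.015+off)*R@[-np.cos(a),np.sin(a)]
q=p(1.45,.04);print("entry",q.round(4)); prev=q
for a in(1.45,1.35,1.2,1.05,.9,.75,.6,.45,.3,.2,.1,.05,0,-.03):
    x=p(a,.012);print(a,x.round(4),((x-prev)*1000).round(0));prev=x
print(p(0,.06), "bowl dist free edge", )
```

```text
H [0.58203754 0.22209248]
entry [0.3941 0.232 ]
1.45 [0.4008 0.2048] [  7. -27.]
1.35 [0.4035 0.1868] [  3. -18.]
1.2 [0.4108 0.1605] [  7. -26.]
1.05 [0.4219 0.1356] [ 11. -25.]
0.9 [0.4366 0.1126] [ 15. -23.]
0.75 [0.4546 0.0921] [ 18. -21.]
0.6 [0.4755 0.0745] [ 21. -18.]
0.45 [0.4987 0.0603] [ 23. -14.]
0.3 [0.5238 0.0496] [ 25. -11.]
0.2 [0.5413 0.0447] [18. -5.]
0.1 [0.5592 0.0415] [18. -3.]
0.05 [0.5683 0.0406] [ 9. -1.]
0 [0.5774 0.0401] [ 9. -0.]
-0.03 [0.5828 0.0401] [ 5. -0.]
[0.52974473 0.03423493] bowl dist free edge
```

```bash
python3 -m creep '{"translation":[[-8,33,0],[-16,66,0],[-24,100,0],[-32,134,0],[-40,168,0]],"yaw":[-0.02,-0.04,-0.07,-0.07,-0.07],"gripper":[100,200,255,255,255]}'
python3 -m creep '{"translation":[[-8,34,0],[-16,68,0],[-24,102,0],[-32,136,0],[-40,170,0]],"yaw":[0,0,0,0,0],"gripper":[255,255,255,255,255]}'
```

```text
time_s: 16.18
ee_pos: [0.487, -0.0716, 0.2923]
eef_rot: [-3.133, 0.005, 0.132]
force: [1.2, -0.3, 0.3]
grip_width: 0.064
time_s: 16.6
ee_pos: [0.4465, 0.0997, 0.2931]
eef_rot: [-3.133, 0.004, 0.132]
force: [1.3, 0.2, 0.3]
grip_width: 0.0306
```

```bash
python3 -m creep '{"translation":[[-12,30,0],[-24,60,0],[-36,92,0],[-48,122,0],[-52,132,0]],"yaw":[0,0,0,0,0],"gripper":[255,255,255,255,255]}'
python3 -m creep '{"translation":[[0,0,-25],[0,0,-55],[0,0,-90],[0,0,-120],[0,0,-143]],"yaw":[0,0,0,0,0],"gripper":[255,255,255,255,255]}'
```

```text
time_s: 17.02
ee_pos: [0.3934, 0.2343, 0.2938]
eef_rot: [-3.132, 0.003, 0.134]
force: [0.3, -0.9, -0.0]
grip_width: 0.0006
time_s: 17.43
ee_pos: [0.3933, 0.2336, 0.1489]
eef_rot: [-3.133, 0.005, 0.134]
force: [0.6, 0.4, -0.4]
grip_width: 0.0004
```

```bash
python3 -m creep '{"translation":[[3,-12,0],[6,-24,0],[8,-34,0],[10,-44,0],[12,-54,0]],"yaw":[0,0,0,0,0],"gripper":[255,255,255,255,255]}'
python3 -m creep '{"translation":[[2,-9,0],[5,-19,0],[9,-29,0],[13,-38,0],[17,-46,0]],"yaw":[0,0,0,0,0],"gripper":[255,255,255,255,255]}'
```

```text
time_s: 17.85
ee_pos: [0.4058, 0.1786, 0.1494]
eef_rot: [-3.133, 0.004, 0.134]
force: [0.1, 0.7, 0.1]
grip_width: 0.001
time_s: 18.27
ee_pos: [0.4233, 0.1316, 0.1495]
eef_rot: [-3.133, 0.004, 0.133]
force: [0.8, 2.1, -0.5]
grip_width: 0.0007
```

```bash
python3 -m creep '{"translation":[[7,-10,0],[13,-19,0],[22,-30,0],[31,-40,0],[41,-49,0]],"yaw":[0,0,0,0,0],"gripper":[255,255,255,255,255]}'
python3 -m creep '{"translation":[[11,-8,0],[23,-16,0],[34,-22,0],[46,-28,0],[59,-33,0]],"yaw":[0,0,0,0,0],"gripper":[255,255,255,255,255]}'
python3 - <<'E'
from h import *
c=cam("top");W=world(c);o=ctrl.get_obs();print(o["ee_pos"])
w=W[(W[...,2]>.155)&(W[...,2]<.168)&(W[...,0]>.32)&(W[...,0]<.62)&(W[...,1]>-.05)&(W[...,1]<.25)]
save(c,"t4.png");m=w[:,0]<.575
print(m.sum(),cv2.fitLine((w[m][:,:2]*1000).astype(np.float32),cv2.DIST_HUBER,0,.01,.01).ravel().round(3))
E
```

```text
time_s: 18.68
ee_pos: [0.465, 0.0816, 0.1494]
eef_rot: [-3.133, 0.004, 0.133]
force: [0.2, 1.8, -0.5]
grip_width: 0.0004
time_s: 19.1
ee_pos: [0.5248, 0.0477, 0.1492]
eef_rot: [-3.133, 0.004, 0.133]
force: [-0.4, 1.6, 1.0]
grip_width: 0.0004
[0.52651971 0.04701661 0.1492712 ]
103 [1.18000e-01 9.93000e-01 5.65998e+02 1.78260e+02]
```

```bash
python3 -m creep '{"translation":[[8,-1.5,0],[16,-3,0],[23,-4,0],[29,-5,0],[34,-5.5,0]],"yaw":[0,0,0,0,0],"gripper":[255,255,255,255,255]}'
python3 -m creep '{"translation":[[2,0,0],[4,0,0],[6,0,0],[8,0,0],[10,0,0]],"yaw":[0,0,0,0,0],"gripper":[255,255,255,255,255]}'
python3 -m creep '{"translation":[[1,0,0],[2,0,0],[3,0,0],[4,0,0],[5,0,0]],"yaw":[0,0,0,0,0],"gripper":[255,255,255,255,255]}'
```

```text
time_s: 19.57
ee_pos: [0.561, 0.0415, 0.1492]
eef_rot: [-3.133, 0.003, 0.132]
force: [-1.2, -0.2, 0.3]
grip_width: 0.0004
time_s: 19.98
ee_pos: [0.569, 0.0415, 0.149]
eef_rot: [-3.132, 0.009, 0.132]
force: [-27.7, -1.4, 14.5]
grip_width: 0.0007
time_s: 20.4
ee_pos: [0.57, 0.0415, 0.1491]
eef_rot: [-3.131, 0.021, 0.132]
force: [-45.7, -1.6, 24.2]
grip_width: 0.0002
```

Force has risen to 45 N, so the door is either already shut or blocked. I'll back off and look.

```bash
python3 -m creep '{"translation":[[-6,0,0],[-20,0,0],[-40,0,0],[-60,0,0],[-80,0,0]],"yaw":[0,0,0,0,0],"gripper":[255,255,255,255,255]}'
python3 - <<'E'
from h import *
c=cam("scene");i=c["pixels"][140:300,160:400,::-1]; cv2.imwrite("pics/s5.png",cv2.resize(i,None,fx=3,fy=3,interpolation=cv2.INTER_CUBIC))
for n in("top","scene"):
    W=world(cam(n))
    w=W[(W[...,2]>.152)&(W[...,2]<.168)&(W[...,0]>.53)&(W[...,0]<.64)&(W[...,1]>-.04)&(W[...,1]<.24)]
    for y in np.arange(-.02,.24,.04):
        r=w[abs(w[:,1]-y)<.01]
        if len(r): print(n,y.round(2),len(r),"x-front",(r[:,0]-(.582+ (.222-y)*.124)).min().round(4), "max",(r[:,0]-(.582+(.222-y)*.124)).max().round(4))
E
```

```text
time_s: 20.82
ee_pos: [0.4891, 0.0416, 0.1491]
eef_rot: [-3.131, 0.02, 0.133]
force: [0.9, -0.7, 0.1]
grip_width: 0.0005
top -0.02 28 x-front -0.0308 max 0.0205
top 0.02 32 x-front -0.0294 max 0.0147
top 0.06 35 x-front -0.0273 max 0.0126
top 0.1 33 x-front -0.0229 max 0.0074
top 0.14 32 x-front -0.0212 max -0.0013
top 0.18 37 x-front -0.0188 max 0.0411
top 0.22 25 x-front -0.0152 max 0.0495
scene -0.02 25 x-front -0.0305 max 0.0137
scene 0.02 35 x-front -0.0299 max 0.0045
scene 0.06 28 x-front -0.0251 max -0.0003
scene 0.1 26 x-front -0.0239 max 0.0215
scene 0.14 23 x-front -0.0192 max -0.0059
scene 0.18 25 x-front -0.0168 max 0.0331
scene 0.22 34 x-front -0.0161 max 0.0473
```

View pics/s5.png

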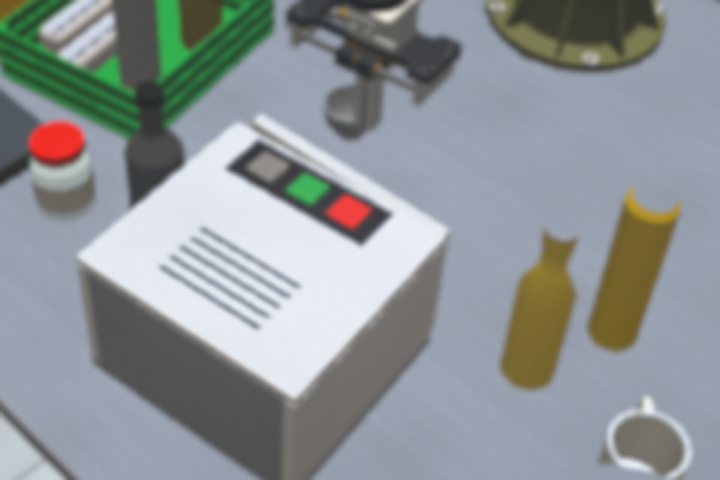

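The door is resting on its catch at about 0.063 rad, although the push rose to 45 N. I'll check from depth what the hand looks like near its fingers and whether something blocks it.

Run:
```python
from h import *
o=ctrl.get_obs();p=o["ee_pos"];print(p,o["qpos"].round(3))
th=.133
for n in("top","scene"):
    W=world(cam(n)).reshape(-1,3);W=W[~np.isnan(W[:,0])]
    d=W-p;x=np.cos(th)*d[:,0]+np.sin(th)*d[:,1];y=-np.sin(th)*d[:,0]+np.cos(th)*d[:,1];z=d[:,2]
    m=(abs(x)<.075)&(abs(y)<.12)&(z>-.03)
    print(n)
    for a in np.arange(-.03,.2,.01):
        k=m&(z>=a)&(z<a+.01)
        if k.sum()>1: print(a.round(2),k.sum(),"x",x[k].min().round(3),x[k].max().round(3),"y",y[k].min().round(3),y[k].max().round(3))
```

```text
[0.4896369  0.04159116 0.14962449] [0.006 0.26  1.757 0.009 1.146 1.441]
top
-0.02 7 x 0.069 0.074 y -0.072 -0.059
-0.01 2 x 0.069 0.075 y -0.073 -0.065
0.09 7 x -0.028 0.026 y -0.045 0.053
0.1 2 x -0.031 -0.031 y 0.019 0.022
0.11 81 x -0.033 0.034 y -0.088 0.088
0.12 200 x -0.033 0.035 y -0.088 0.089
0.16 5 x -0.031 -0.029 y 0.028 0.039
0.17 6 x -0.035 -0.031 y -0.004 0.024
0.18 2 x -0.034 -0.034 y 0.001 0.007
scene
-0.02 9 x 0.003 0.011 y -0.01 0.011
-0.01 21 x -0.009 0.012 y -0.01 0.016
0.0 21 x -0.012 0.01 y -0.009 0.016
0.01 23 x -0.009 0.014 y -0.011 0.015
0.02 25 x -0.007 0.012 y -0.009 0.015
0.03 20 x -0.001 0.012 y -0.009 0.016
0.04 23 x -0.011 0.014 y -0.008 0.017
0.05 19 x -0.003 0.014 y -0.008 0.015
0.06 2 x 0.003 0.009 y 0.013 0.014
0.07 9 x -0.008 0.033 y -0.075 0.08
0.08 82 x -0.032 0.038 y -0.077 0.083
0.09 162 x -0.029 0.038 y -0.077 0.083
0.1 107 x -0.032 0.038 y -0.086 0.089
0.11 223 x -0.033 0.038 y -0.089 0.09
0.12 344 x -0.033 0.038 y -0.087 0.091
0.13 55 x -0.02 0.028 y -0.015 0.042
0.14 54 x -0.019 0.029 y -0.014 0.043
0.15 31 x -0.026 0.038 y -0.008 0.043
0.16 101 x -0.031 0.04 y -0.021 0.042
0.17 123 x -0.023 0.042 y -0.036 0.041
0.18 46 x -0.008 0.035 y -0.024 0.036
0.19 54 x 0.004 0.039 y -0.031 0.035
```

```bash
python3 -c "
from h import *
o=ctrl.get_obs();print(o['force'].round(2),o['moment'].round(2))"
python3 -m creep '{"translation":[[10,-8,0],[25,-16,0],[45,-24,0],[62,-24,0],[74,-24,0]],"yaw":[0,0,0,0,0],"gripper":[255,255,255,255,255]}'
python3 -m creep '{"translation":[[2,0,0],[4,0,0],[6,0,0],[7,0,0],[8,0,0]],"yaw":[0,0,0,0,0],"gripper":[255,255,255,255,255]}'
python3 - <<'E'
from h import *
o=ctrl.get_obs();print(o["time_s"],o['force'].round(2),o['moment'].round(2),o["tau"].round(1))
for n in("top","scene"):
    W=world(cam(n))
    w=W[(W[...,2]>.152)&(W[...,2]<.168)&(W[...,0]>.53)&(W[...,0]<.64)&(W[...,1]>-.04)&(W[...,1]<.24)]
    print(n,[(y.round(2),(r:=w[abs(w[:,1]-y)<.01]).shape[0] and (r[:,0]-(.582+(.222-y)*.124)).min().round(4)) for y in np.arange(-.02,.24,.04)])
print(ctrl.get_obs()["ee_pos"])
E
```

```text
[0.51 0.37 0.47] [0.01 0.01 0.05]
time_s: 21.48
ee_pos: [0.5666, 0.017, 0.1492]
eef_rot: [-3.131, 0.019, 0.132]
force: [-0.7, -0.3, 1.2]
grip_width: 0.0004
time_s: 21.9
ee_pos: [0.5712, 0.017, 0.1487]
eef_rot: [-3.13, 0.029, 0.132]
force: [-39.1, -1.4, 20.4]
grip_width: 0.0005
21.9 [-39.14  -1.38  20.4 ] [-0.37  6.61 -0.3 ] [  0.5 -49.8 -42.8   0.7  -9.5  -0.4]
top [(np.float64(-0.02), 0), (np.float64(0.02), 0), (np.float64(0.06), 0), (np.float64(0.1), 0), (np.float64(0.14), np.float64(-0.0213)), (np.float64(0.18), np.float64(-0.0188)), (np.float64(0.22), np.float64(-0.0151))]
scene [(np.float64(-0.02), np.float64(-0.0322)), (np.float64(0.02), np.float64(-0.046)), (np.float64(0.06), np.float64(-0.0251)), (np.float64(0.1), np.float64(-0.0238)), (np.float64(0.14), np.float64(-0.0198)), (np.float64(0.18), np.float64(-0.0168)), (np.float64(0.22), np.float64(-0.0138))]
[0.57115019 0.01696305 0.1487462 ]
```

The contact is clearly on the fingers, and the door doesn't budge at 0.06 rad. I'll back off and look closely at the gap.

```bash
python3 -m creep '{"translation":[[-10,0,0],[-30,0,0],[-60,0,0],[-100,0,0],[-140,0,0]],"yaw":[0,0,0,0,0],"gripper":[255,255,255,255,255]}'
python3 - <<'E'
from h import *
c=cam("top");a=cv2.resize(c["pixels"][160:225,170:270,::-1],None,fx=7,fy=7,interpolation=cv2.INTER_CUBIC)
c2=cam("scene");s=cv2.resize(c2["pixels"][170:215,225:325,::-1],None,fx=7,fy=3,interpolation=cv2.INTER_CUBIC)
cv2.imwrite("pics/gap.png",np.vstack([a,s]))
W=world(c)
for r in range(184,198): print(r," ".join(f"{W[r,k,2]*1000:.0f}" for k in range(180,262,6)))
E
```

```text
time_s: 22.42
ee_pos: [0.4297, 0.017, 0.1482]
eef_rot: [-3.13, 0.03, 0.132]
force: [0.5, 0.3, 0.1]
grip_width: 0.0003
184 172 171 172 171 171 172 175 173 174 171 171 172 162 -2
185 165 172 170 171 170 171 173 174 170 171 169 135 55 3
186 173 172 172 172 169 171 169 172 169 170 16 134 42 -4
187 174 172 165 172 174 170 172 170 163 14 9 134 23 3
188 172 173 170 170 174 168 171 13 15 12 18 137 12 6
189 169 172 168 168 169 172 11 10 17 6 16 134 13 -2
190 166 172 169 169 163 10 8 11 14 14 12 162 163 1
191 169 166 169 14 17 11 15 160 157 160 161 162 161 2
192 169 170 9 16 159 164 161 162 159 164 163 164 162 6
193 -0 163 161 165 161 161 167 159 162 160 163 159 162 5
194 4 162 161 159 164 162 165 164 161 163 162 158 158 2
195 3 162 163 163 164 160 160 165 161 151 144 136 133 1
196 5 160 163 159 160 162 147 142 127 131 111 105 141 -4
197 2 161 149 149 139 121 134 122 110 103 75 67 141 -2
```

View pics/gap.png

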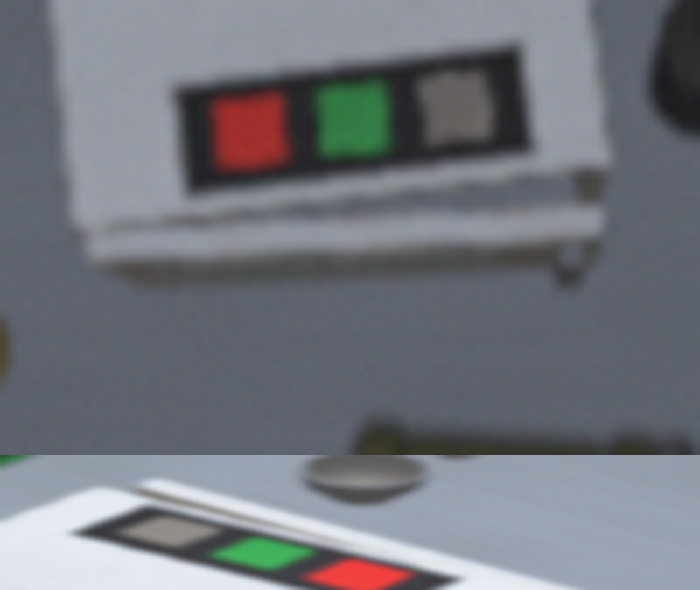

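The picture shows the door ajar by a thin wedge. There is an odd 134 mm high surface near column 246 inside the gap, so I'll compare it with the first view.

Run:
```python
from h import *
c=cam("top");W=world(c);W0=np.load("top0.npz")["W"];px=np.load("top0.npz")["px"]
for nm,w in(("now",W),("start",W0)):
    print(nm)
    for r in range(183,199): print(r," ".join(f"{w[r,k,2]*1000:4.0f}" for k in range(234,260)))
print("xy at 187,246",W[187,246].round(3),W[187,252].round(3),W[193,254].round(3))
o=ctrl.get_obs();print(o["force"].round(1),o["moment"].round(2),o["tau"].round(1),o["qpos"].round(3))
```

```text
now
183  172  173  171  173  173  171  163  171  168  168  173  171  171  173  172  172  171  169  171  169  169  171  169    0    1   -0
184  172  170  171  170  166  170  167  173  171  167  171  172  167  171  172  171  169  170  171  165  157  161  153    5   -6   -2
185  170  171  173  169  168  171  174  171  170  170  170  163  134   14   16   14    9   13   59  134  131  132  122   -0   -6    1
186  167  169  166  166   11   17   14   10   15   14   13  137  133   12   12   16    9    9   39  108  104  100    2    1   -3  nan
187   15   16   12   10   12   10   11   14   11   15   15  135  132   14   12   12   10   12   28   76   75   75   -0    1   -3    3
188   10    6   16   13   12   13   16   11   13   15   12  130  135   12   16    9   14   13   10   48   45   46   -0    4    3    5
189   14   14   11   12    9   13   11   16    8   11    9  131  131   12   11   14   14   15   13   21   15   17    2   -3    3   -0
190   12    8   15   12   16   11   10   10   14  163  165  159  164  166  159  162  166  163  164  160  162  164   -1    2    1   -1
191  163  165  163  156 
[... 2696 characters left out ...]
  -0   -5   -1    7   -1    1   -3    1    1    4   -1    4   -2    4   -0   -1   -1    4    2   -2
196   -1    0    5  nan   -1   -1    3    2   -7   -4   -1   -1   -0    2   -5   -3    3    1   -4   -0    2    5    6   -1   -0    6
197    3    0    0    1    2   -0    2    2    2    7   -4   -3   -3    4    5    0   -1    2   -2    4   -2   -3    5    0    5   -5
198    3    5    4   -6    3    3   -1    3   -2    0   -1   -1   -4    2   -3   -4   -1   -2   -4   -7    0    2    6    6   -2    4
xy at 187,246 [0.606 0.004 0.132] [ 0.619 -0.019  0.028] [ 0.582 -0.023  0.161]
[ 1.1 -0.3  0.9] [ 0.02 -0.01  0.06] [  0.2 -41.3 -26.8   0.    0.2  -0. ] [-0.049  0.134  1.912  0.007  1.127  1.387]
```

```bash
python3 -m creep '{"translation":[[30,1,0],[65,2,0],[100,3,0],[125,3,1],[136,3,2]],"yaw":[0,0,0,0,0],"gripper":[255,255,255,255,255]}' | sed -n 2,4p
for i in 1 2 3 4 5; do python3 -m creep '{"translation":[[1.5,0,0.3]],"yaw":[0],"gripper":[255]}' | sed -n 2,4p; done
python3 -c "
from h import *
o=ctrl.get_obs();print(o['force'].round(2),o['moment'].round(2))"
```

```text
ee_pos: [0.5689, 0.0201, 0.1503]
eef_rot: [-3.13, 0.029, 0.132]
force: [-5.7, -0.0, -0.0]
ee_pos: [0.5708, 0.0201, 0.15]
eef_rot: [-3.13, 0.035, 0.132]
force: [-41.0, -0.1, 26.0]
ee_pos: [0.571, 0.0201, 0.1501]
eef_rot: [-3.129, 0.042, 0.132]
force: [-35.9, -0.6, 22.7]
ee_pos: [0.5709, 0.0201, 0.1503]
eef_rot: [-3.128, 0.05, 0.132]
force: [-27.3, -0.9, 15.9]
ee_pos: [0.5708, 0.0201, 0.1504]
eef_rot: [-3.127, 0.058, 0.132]
force: [-23.8, -1.3, 11.7]
ee_pos: [0.5707, 0.0201, 0.1505]
eef_rot: [-3.126, 0.065, 0.132]
force: [-23.9, -0.5, 11.4]
[-23.89  -0.54  11.42] [-0.18  4.11 -0.19]
```

```bash
python3 -m creep '{"translation":[[-4,-4,-1],[-2,-4,-1],[1,-4,-1],[4,-4,-1],[6,-4,-1]],"yaw":[0,0,0,0,0],"gripper":[255,255,255,255,255]}' | sed -n 2,4p
python3 -m creep '{"translation":[[2,0,0],[3,0,0],[4,0,0],[5,0,0],[6,0,0]],"yaw":[0,0,0,0,0],"gripper":[255,255,255,255,255]}' | sed -n 2,4p
python3 - <<'E'
from h import *
o=ctrl.get_obs();print(o["time_s"],o['force'].round(2),o['moment'].round(2))
for n in("top","scene"):
    W=world(cam(n))
    w=W[(W[...,2]>.152)&(W[...,2]<.168)&(W[...,0]>.53)&(W[...,0]<.64)&(W[...,1]>-.04)&(W[...,1]<.24)]
    print(n,[(float(y.round(2)),float((r[:,0]-(.582+(.222-y)*.124)).min().round(4))) for y in np.arange(-.02,.24,.04) if len(r:=w[abs(w[:,1]-y)<.01])])
E
```

```text
ee_pos: [0.5759, 0.0158, 0.1491]
eef_rot: [-3.126, 0.069, 0.131]
force: [-1.3, -1.1, 0.0]
ee_pos: [0.5822, 0.0159, 0.1491]
eef_rot: [-3.126, 0.069, 0.131]
force: [-0.2, 0.1, 0.2]
24.2333 [-0.23  0.07  0.17] [-0.04 -0.03 -0.  ]
top [(0.14, -0.0147), (0.18, -0.0164), (0.22, -0.0149)]
scene [(-0.02, -0.0176), (0.02, -0.0325), (0.06, -0.0138), (0.1, -0.0148), (0.14, -0.016), (0.18, -0.0148), (0.22, -0.0139)]
```

That second attempt worked: the door now lies flush along its whole width, with the face at a constant -15 mm. I'll retreat, rise and check the angle again.

```bash
python3 -m creep '{"translation":[[-15,0,0],[-40,0,0],[-45,2,25],[-45,8,55],[-45,15,90]],"yaw":[0,0,0,0,0],"gripper":[255,255,255,255,255]}'
python3 -m creep '{"translation":[[0,5,15],[5,20,25],[25,40,25],[50,55,25],[70,61,25]],"yaw":[0,0,0,0,0],"gripper":[255,255,255,255,255]}'
python3 - <<'E'
from h import *
for n in("top","scene"):
    W=world(cam(n))
    w=W[(W[...,2]>.152)&(W[...,2]<.168)&(W[...,0]>.53)&(W[...,0]<.64)&(W[...,1]>-.04)&(W[...,1]<.24)]
    print(n,[(float(y.round(2)),float((r[:,0]-(.582+(.222-y)*.124)).min().round(4))) for y in np.arange(-.02,.24,.04) if len(r:=w[abs(w[:,1]-y)<.01])])
o=ctrl.get_obs();print(o["ee_pos"],o["force"].round(1))
E
```

```text
time_s: 24.75
ee_pos: [0.5362, 0.0308, 0.2395]
eef_rot: [-3.126, 0.071, 0.131]
force: [0.5, -0.2, 0.4]
grip_width: 0.0005
time_s: 25.17
ee_pos: [0.6072, 0.0937, 0.2649]
eef_rot: [-3.125, 0.07, 0.132]
force: [0.3, -0.3, 0.4]
grip_width: 0.0005
top [(-0.02, -0.0134), (0.02, -0.0154), (0.06, 0.0028), (0.1, 0.0073), (0.22, -0.0148)]
scene [(-0.02, -0.0131), (0.02, -0.014), (0.06, -0.0176), (0.1, -0.0164), (0.14, -0.0157), (0.18, -0.0159), (0.22, -0.015)]
[0.60756033 0.09279789 0.26342376] [-0.1 -0.   0.1]
```

The door is shut and stays shut. Next, over the key and down to just above it.

```bash
python3 -m creep '{"translation":[[10,0,0],[22,0,0],[29,0,-8],[29,0,-20],[29,0,-35]],"yaw":[0,0,0,0,0],"gripper":[255,255,255,255,255]}'
python3 -m creep '{"translation":[[0,0,-10],[0,0,-18],[0,0,-24],[0,0,-28],[0,0,-28]],"yaw":[0,0,0,0,0],"gripper":[255,255,255,255,255]}'
```

```text
time_s: 25.68
ee_pos: [0.6362, 0.0925, 0.2274]
eef_rot: [-3.126, 0.071, 0.132]
force: [0.0, -0.0, -0.6]
grip_width: 0.0006
time_s: 26.1
ee_pos: [0.636, 0.0925, 0.1988]
eef_rot: [-3.126, 0.072, 0.132]
force: [-0.2, -0.3, 0.4]
grip_width: 0.0005
```

Run:
```python
from h import *
a=[cv2.resize(cam(n)["pixels"][r:r+90,k:k+90,::-1],(390,390),interpolation=cv2.INTER_CUBIC) for n,r,k in(("top",130,170),("scene",155,220))]
cv2.imwrite("pics/key.png",np.hstack(a)); print(ctrl.get_obs()["ee_pos"])
```

```text
[0.63634163 0.0925174  0.19988438]
```

View pics/key.png

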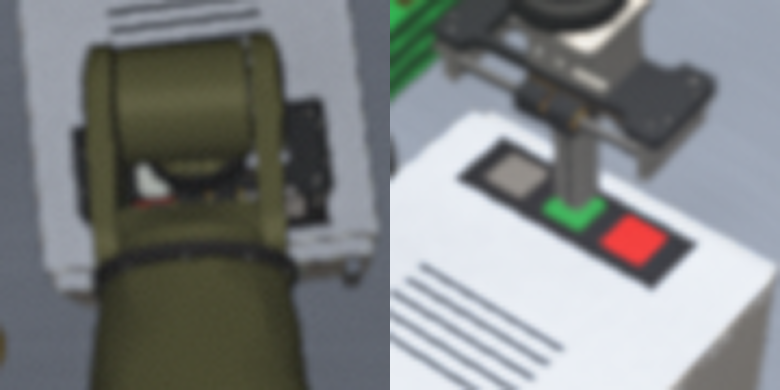

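The fingertips hang centrally over the green key at (575,205), clear of grey and red. Now I'll press, step by step.

```bash
python3 -m creep '{"translation":[[0,0,-1],[0,0,-2],[0,0,-3],[0,0,-4],[0,0,-4]],"yaw":[0,0,0,0,0],"gripper":[255,255,255,255,255]}' | sed -n 2,4p
for i in 1 2; do python3 -m creep '{"translation":[[0,0,-0.7],[0,0,-0.7]],"yaw":[0,0],"gripper":[255,255]}' | sed -n 2,4p; done
```

```text
ee_pos: [0.6363, 0.0925, 0.1957]
eef_rot: [-3.126, 0.071, 0.132]
force: [-0.4, 0.2, -0.4]
ee_pos: [0.6363, 0.0925, 0.1948]
eef_rot: [-3.126, 0.071, 0.132]
force: [0.4, 0.1, 0.6]
ee_pos: [0.6363, 0.0925, 0.1942]
eef_rot: [-3.126, 0.071, 0.132]
force: [0.5, -0.0, 1.4]
```

```bash
python3 -m creep '{"translation":[[0,0,-0.7],[0,0,-1.4],[0,0,-2],[0,0,-2.2],[0,0,-2.2]],"yaw":[0,0,0,0,0],"gripper":[255,255,255,255,255]}' | sed -n 2,4p
```

```text
ee_pos: [0.6364, 0.0925, 0.1926]
eef_rot: [-3.126, 0.07, 0.132]
force: [-1.8, -0.8, 6.9]
```

```bash
for i in 1 2; do python3 -m creep '{"translation":[[0,0,-1.2],[0,0,-1.2],[0,0,-1.2],[0,0,-1.2]],"yaw":[0,0,0,0],"gripper":[255,255,255,255]}' | sed -n 2,4p; done
```

```text
ee_pos: [0.6364, 0.0925, 0.1923]
eef_rot: [-3.126, 0.069, 0.132]
force: [-2.5, 0.5, 7.6]
ee_pos: [0.6364, 0.0925, 0.192]
eef_rot: [-3.126, 0.069, 0.132]
force: [-4.4, -0.2, 9.3]
```

```bash
python3 -m creep '{"translation":[[0,0,-1.3],[0,0,-1.3],[0,0,-1.3],[0,0,-1.3],[0,0,-1.3]],"yaw":[0,0,0,0,0],"gripper":[255,255,255,255,255]}' | sed -n 2,4p
python3 -m creep '{"translation":[[0,0,2],[0,0,10],[0,0,30],[0,0,55],[0,0,75]],"yaw":[0,0,0,0,0],"gripper":[255,255,255,255,255]}' | sed -n 2,4p
python3 -m creep '{"translation":[[-25,-5,10],[-55,-20,15],[-85,-40,15],[-115,-60,15],[-145,-80,15]],"yaw":[0,0,0,0,0],"gripper":[255,255,255,255,255]}' | sed -n 2,4p
python3 -m creep '{"translation":[[-20,0,0],[-40,0,0],[-60,0,0],[-60,0,0],[-60,0,0]],"yaw":[0,0,0,0,0],"gripper":[255,255,255,255,255]}' | sed -n 2,4p
python3 - <<'E'
from h import *
c=cam("top");save(c,"end.png");c2=cam("scene");save(c2,"end_s.png")
for n,c in(("top",c),("scene",c2)):
    W=world(c)
    w=W[(W[...,2]>.152)&(W[...,2]<.168)&(W[...,0]>.53)&(W[...,0]<.64)&(W[...,1]>-.04)&(W[...,1]<.24)]
    print(n,[(float(y.round(2)),float((r[:,0]-(.582+(.222-y)*.124)).min().round(4))) for y in np.arange(-.02,.24,.04) if len(r:=w[abs(w[:,1]-y)<.01])])
W=W.reshape(-1,3)
for p in([.413,-.317],[.54,-.294]):
  q=W[np.hypot(W[:,0]-p[0],W[:,1]-p[1])<.045]
  print([np.median(q[(q[:,2]>a)&(q[:,2]<a+.02)],0).round(3).tolist() for a in(.04,.1,.19)])
o=ctrl.get_obs();print(o["time_s"],o["force"].round(1))
i=cv2.imread("pics/end.png")[100:280,110:400];j=cv2.imread("pics/end_s.png")[90:270,110:400]
cv2.imwrite("pics/end2.png",cv2.resize(np.vstack([i,j]),None,fx=1.65,fy=1.65,interpolation=cv2.INTER_CUBIC))
E
```

```text
ee_pos: [0.6364, 0.0926, 0.1919]
eef_rot: [-3.126, 0.068, 0.132]
force: [-5.4, -0.9, 9.7]
ee_pos: [0.6364, 0.0925, 0.2687]
eef_rot: [-3.126, 0.067, 0.132]
force: [0.5, 1.0, 1.5]
ee_pos: [0.4898, 0.012, 0.2837]
eef_rot: [-3.126, 0.067, 0.132]
force: [1.4, -0.6, 0.2]
ee_pos: [0.4297, 0.012, 0.2845]
eef_rot: [-3.126, 0.065, 0.132]
force: [-0.2, -0.1, -0.1]
top [(-0.02, -0.0162), (0.02, -0.0157), (0.06, -0.014), (0.1, -0.016), (0.14, -0.0148), (0.18, -0.0168), (0.22, -0.0149)]
scene [(-0.02, -0.0155), (0.02, -0.0158), (0.06, -0.0152), (0.1, -0.0144), (0.14, -0.0163), (0.18, -0.0144), (0.22, -0.0131)]
[[0.431, -0.294, 0.051], [0.43, -0.296, 0.11], [0.42, -0.307, 0.202]]
[[0.551, -0.27, 0.05], [0.555, -0.271, 0.112], [0.554, -0.272, 0.201]]
29.8 [-0.3 -0.9 -0.5]
```

View pics/end2.png

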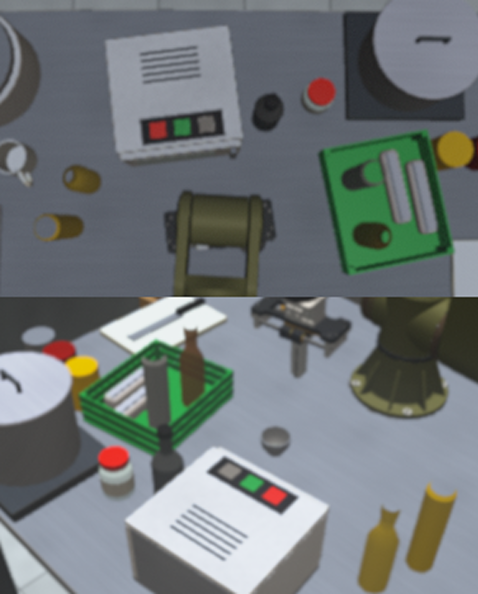

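The final view shows the door flush with the cabinet at (180,152). The oil (372,235) and shaker (362,175) stand upright in the basket's free half, and everything else is in place. The hand is clear, so I'm handing in.

```bash
python3 -c "
from station import ctrl
ctrl.hand_in()"
```

```text
the job is handed in; nothing more can be done
```

I set the oil bottle and the shaker upright in the free half of the basket, shut the door onto its catch, pressed the green key, moved the hand clear and handed in at about 30 s of the 72 s allowed. The hand-in gives no verdict.

**Last checks that agreed**
- **Bottle and shaker:** the scene camera's depth shows both upright in the basket after release and again at the end.
- **Door:** both cameras show its face flush across the whole width, about 15 mm proud, to within about 2 mm; that fits 0 rad.
- **Green key:** every force reading during the press was between 6.9 and 9.7 N, over about 1 s. The fingertips stayed over the green key only.
- **Other things:** bowl, flask, mug, jar, foil rolls and the yellow look-alikes look in place in the last picture; I did not measure them.
- **Hand:** clear of everything, with force near zero.

**What disagreed**
- **Catch stiffness:** the first three pushes stalled at about 0.06 rad, with up to 46 N on the closed fingertips, far more than the 8 N described. The door went home when I backed off and pushed again 4 mm nearer its free edge. I don't know why it stuck. That force was on the fingers, not on the arm or gripper body, which have the 40 N limit.
- **Tool tilt:** those pushes left the tool tilted by about 0.07 rad, and it stayed so for the key press.

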